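# Rock the tall relay out of its rail socket

### The arm

A 7-joint arm with a two-finger parallel gripper is mounted at the origin on a cart in front of the work surface, level with it; the furniture and walls round the work are solid. World frame = base frame: x ahead of the robot, y to its left, z up, the work surface at z = 0. Lengths are in mm, angles in rad, forces in N, time in s.
With the tool pointing down it reaches from about 400 to 875 mm from the base axis. Payload 4.4 kg.
Tool frame: the origin (TCP) lies midway between the tips of the shut fingers; the grasp point (between the pads) lies ctrl.grip_depth behind it (ctrl.grip_depth is the distance from the TCP to the grasp point, in mm); z points along the fingers, y is the line along which they close (so a half turn about z gives the same grasp; the last joint's range is limited). The gripper opens to 85 mm and grips with 20 to 120 N. Pads are 22 mm wide; open, the fingers measure 114 mm over their backs; the gripper's body (76 mm by 85 mm) begins 54 mm behind the grasp point. The pads swing forward as they close: fully open they stand 13 mm farther back than shut.
Start: joints at [-1.298, 0.628, 0.038, 1.517, -0.027, 0.996, -0.02], TCP at [216.008, 613.073, 231.313] pointing down, gripper open.
Joint ranges: [-3.06, 3.06], [-0.37, 2.12], [-1.25, 1.32], [0.18, 2.47], [-1.1, 4.24], [0.23, 1.98], [-2.94, 2.94]. Speed limits (rad/s): [2.57, 2.57, 3.14, 3.14, 3.14, 3.14, 3.14].

### API

Orientations are given as [roll, pitch, yaw] about the fixed x, y, z axes, in that order (R = Rz(yaw) Ry(pitch) Rx(roll)).
In Python, from cell import ctrl gives the robot as it stands.
- The arm moves only by the tool carry_out, never from a script. Its argument "deltas" is one flat list of numbers, 7 for each row, row after row: the turn, a rotation vector about the tool's x, y, z in degrees, then the shift along the tool's x, y, z in m, then the closure, from -1 (fully open) to 1 (shut). In form: [wx, wy, wz, dx, dy, dz, claw, wx, wy, wz, dx, dy, dz, claw, ...]. A call has 1 to 12 rows; each row shifts and turns the commanded pose from where the row before left it, along the tool's axes as they then stand; what a row does not reach is not made up. A row lasts 1/8 s, in which the tool goes at most 62.5 mm and 10.7 degrees, less where a joint would pass 70% of its speed; a pose out of reach is approached as far as the arm can. A call with a gripper value outside its range is refused whole. The fingers move at their own pace and stop on an object; the grip force is fixed at half the most. Time passes only in rows, so rows that do not move let the fingers close. It gives the time, the measured TCP pose, the force, the opening and the grip force at its end, in the units of the state.
- ctrl.read_state(): the state, without advancing time (a new reading comes with each control period).
- ctrl.get_image(name): name is "side" or "top"; returns the picture (420x560x3 uint8, red, green, blue); there is no depth.
- ctrl.calibration(name): a dict with "mtx" (3x3 intrinsics, pixels), "distortion" ([k1, k2, p1, p2, k3] as OpenCV has them; the pictures are not rectified), "R" (3x3) and "t" (3): a world point X has camera coordinates R X + t. Camera axes: x right, y down, z forward; pixel columns grow to the right and rows downward; lengths in mm; the calibration is good to about 2 mm. A picture is of the moment at which its call begins. calibration takes no time and is no camera call.
- ctrl.finish_job(): hands the job in; it is judged then, once.
The state is a dict: "clock": time; "qpos": joint angles; "qd": joint speeds; "tau": joint torques, N m; "eef_pos": TCP position; "tool_rot": TCP orientation; "force": force on the tool from outside, world axes, zero at the start; "torque": the same for the moment, N m; "width": finger opening in mm; "gripper_force": force on a finger pad.
Only numpy, scipy, OpenCV 4.12 (cv2) and the standard library are available. Lean on these libraries where they do the work, as an engineer would, in place of code of your own. Each camera call takes 0.05 s, during which the arm holds its last target. There are 200 camera calls.

### The job

The tall plug-in relay on the rail plate has to come out of its tight socket. Grip it and rock it, first away from you and then back towards you, with only a gentle upward pull, until its blades are free of the socket; never haul it straight up, because that strips the socket off its rail. Finish while holding it: upright, still, straight above its own socket and just clear of it (blade tips no more than a few centimetres up), with the low relay next to it and the loose things on the bench left alone.

Things in the scene. Friction and masses are not known exactly. Their poses are not given: they have to be found in the camera images.
- tall_relay: the plug-in relay to take out, the taller of the two on the rail: grey cover 36 mm (x) x 26.5 mm (y), its top 58 mm above the socket's seat, black base 38 x 28 x 7 mm at its foot, about 0.11 kg. Origin: middle of the base's underside, z up, axes along the socket's. Best gripped from above across the 36 mm (fingers closing along x), 15 to 25 mm below its top
- relay_top (a point): middle of the tall relay's top face, 58 mm above its origin
- blades_near (a point): tip of the row of contact blades on the relay's robot side: relay x = -12 mm, 18 mm below its origin. The row is 5 mm (x) by 14 mm (y) and 18 mm long. It is free of the socket's contacts when it has come up 17 mm
- blades_far (a point): tip of the like row on the far side: relay x = +12 mm, 18 mm below its origin
- socket: the black socket that the tall relay is plugged into, 80 mm (x) x 38 mm (y), its seat 35 mm above the rail, with screw-terminal decks 10 mm lower at both x ends. Origin: on the rail under its middle (10.5 mm above the bench); z up, y along the rail, x away from the robot (within 0.4 rad). Its housing can lift a little off the rail (joint rail_clip)
- rail_clip (a joint): how far the socket has been pulled up off its rail clip: 0 m home; the clip holds it down with 14 N and gives 1 mm more for every further 2 N; it springs home by itself. At 6 mm it counts as stripped off
- socket_seat (a point): middle of the socket's seat; the relay's origin lies here while plugged in. Two slots in the seat, 12 mm in x, 20 mm deep, take the blade rows with 3.5 mm play either way in x, so the relay can lean about 0.2 rad away (top to +x) or back, not along y. Springs 2 to 7 mm down pinch each row across y: 14 to 20 N to slide a row up or down, 27 to 40 N for both at once
- rock_edge (a point): far edge of the relay base's underside (relay x = +19 mm). The first lean away pivots on it and lifts the near row. Leaning back with a slight upward pull, the near row stays gripped as the pivot and the far row comes up; and so on by turns. A row that is pushed down slides back in
- low_relay: the neighbour on the same rail, 60 to 140 mm from the tall relay to either side: an identical socket with a low relay (30 mm high above its seat) that stays in. Fixed. Origin: on the rail under its middle, 10.5 mm above the bench; its top is 76 mm above the bench
- rail_plate: grey steel mounting plate 96 mm (x) x 230 mm (y), fixed to the bench, with a 35 mm mounting rail along its y; the sockets stand on the rail, and a block of grey rail terminals 45 mm high stands at its +y end (y = 73 to 107 mm). Origin: middle of the underside, on the bench
- solder_spool: loose spool of solder, 56 mm wide and 56 mm high, standing on the bench to the right of the plate. Origin: on the bench under it
- cap_blue: loose blue capacitor, 22 mm across and 41 mm high, standing on the bench to the right of the plate. Origin: on the bench under it
Things that resemble listed ones, but are neither listed nor needed, are in the scene too. Leave any red look-alike of the tall_relay alone.

How it is judged (in metres and radians):
On the way, in this order (a step that is already met when the one before it is completed fails the run):
1. the relay, still in its socket, is rocked over away from the robot (leaning at least 0.08 rad) (angle between tall_relay's own z axis and vertical above 0.08 rad and x of relay_top in the frame of socket_seat above 0.003 m and z of tall_relay in the frame of socket_seat below 0.016 m), for 0.05 s.
2. then, still in its socket, it is rocked back over towards the robot (leaning at least 0.08 rad) (angle between tall_relay's own z axis and vertical above 0.08 rad and x of relay_top in the frame of socket_seat below -0.003 m and z of tall_relay in the frame of socket_seat below 0.016 m), for 0.05 s.
At the end, for the whole second after the job is handed in: the fingers hold the tall relay (over 2 N), still and upright within 0.17 rad, within 25 mm of straight above its socket, its blade tips 3 to 52 mm above the seat, touching neither socket, and the socket home on its rail clip within 2 mm (z of tall_relay in the frame of socket_seat between 0.021 and 0.07 m and horizontal distance between tall_relay and socket_seat below 0.025 m and angle between tall_relay's own z axis and vertical below 0.17 rad and linear speed of tall_relay below 0.02 m/s and contact force between tall_relay and the fingers above 2 N and contact force between tall_relay and socket below 0.2 N and contact force between tall_relay and low_relay below 0.2 N and value of joint rail_clip below 0.002 m); the arm keeps its last pose, push and grip.
It fails at once if the socket is pulled more than 6 mm up off its rail clip (value of joint rail_clip above 0.006 m).
It fails at once if the low relay is pushed (over 8 N) (contact force between any of the fingers, the arm and low_relay above 8 N).
It fails at once if the spool or the capacitor is knocked more than 20 mm away (distance of any of solder_spool, cap_blue from where it was at the start of the episode above 0.02 m).
It also fails if it takes over 45 s, if anything falls off the work surface, if the arm or the gripper's body presses on something with over 40 N, if the wrist force passes 120 N, or if a joint passes its speed limit or range.

## Working session

There is one attempt and no reset: what is moved stays moved. The work goes in short steps, Python scripts to look and compute and a tool call to move; the robot and the scene stay as the last step left them, time stands still between calls to the robot, and variables do not carry over. Pictures are saved under pics/ and viewed, at most 12 in all, crops included, and the job is handed in when it is done.

Besides the shell and the picture viewer there is one more tool, called after "Emit:" as name(argument=value, ...), one argument or row to a line, values as JSON. carry_out: Moves the arm, as the interface text tells. Its arguments: {"type":"object","properties":{"deltas":{"type":"array"}},"required":["deltas"]}

```bash
mkdir -p pics; ls; python3 - <<'E'
from cell import ctrl
import cv2
for n in("side","top"):
    im=ctrl.get_image(n); cv2.imwrite(f"pics/{n}0.png",im[...,::-1])
    c=ctrl.calibration(n); print(n,c)
print(ctrl.read_state(),ctrl.grip_depth)
E
```

```text
pics
side {'mtx': array([[439.08350091,   0.        , 277.35973396],
       [  0.        , 439.08350091, 206.48774861],
       [  0.        ,   0.        ,   1.        ]]), 'distortion': array([0.04727258, 0.        , 0.        , 0.        , 0.        ]), 'R': array([[ 0.94309285, -0.33242156, -0.00847248],
       [-0.11777134, -0.31007756, -0.94338848],
       [ 0.31097555,  0.89070074, -0.33158166]]), 't': array([-490.50737336,  216.30045535,  546.25835111])}
top {'mtx': array([[539.56014494,   0.        , 270.7699165 ],
       [  0.        , 539.56014494, 208.90603062],
       [  0.        ,   0.        ,   1.        ]]), 'distortion': array([-0.1952632,  0.       ,  0.       ,  0.       ,  0.       ]), 'R': array([[-0.00207933, -0.99999649,  0.00164394],
       [-0.9917189 ,  0.00185101, -0.12841416],
       [ 0.12841067, -0.00189734, -0.99171926]]), 't': array([ 210.42410131,  603.41010144, 1380.22104714])}
{'clock': 0.1, 'qpos': array([-1.29780712,  0.62927991,  0.0384733 ,  1.51826746, -0.02698172,
        0.99630769, -0.01997821]), 'qd': array([-0.00059738, -0.00167475, -0.00052169, -0.00345972, -0.00052865,
        0.00022592, -0.00025722]), 'tau': array([ 2.78895037e-03, -5.64531970e+01,  1.23021170e+00, -1.93973190e+01,
        1.11667888e-02,  5.43491813e-03,  6.72595377e-06]), 'eef_pos': array([215.82892645, 612.52231956, 230.46472459]), 'tool_rot': array([-3.13984971e+00,  5.11923096e-05,  2.80281214e+00]), 'force': array([-0.29604928, -0.10408426, -0.04163305]), 'torque': array([ 0.01789999,  0.01717461, -0.03174369]), 'gripper_force': 0.0, 'width': 85.71060449135989} 18.700000000000003
```

View pics/side0.png

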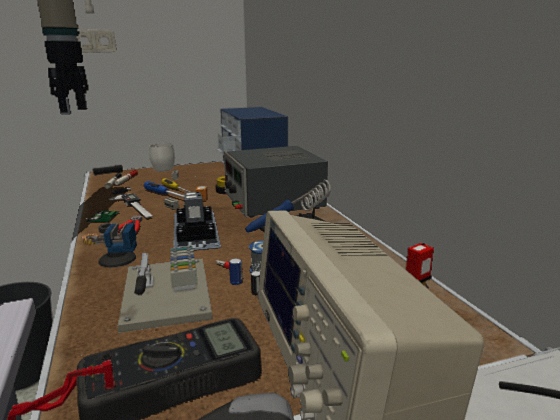

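View pics/top0.png

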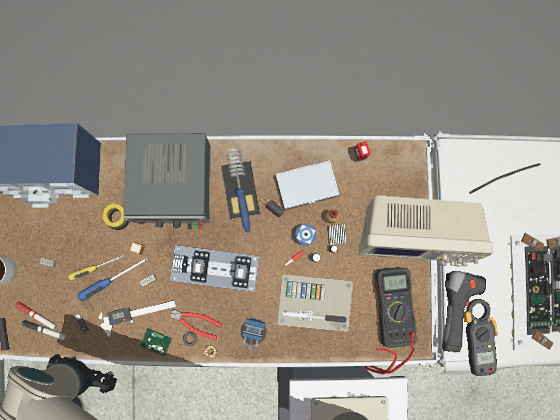

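```bash
python3 - <<'E'
import cv2,numpy as np
t=cv2.imread("pics/top0.png")[235:300,160:345]; s=cv2.imread("pics/side0.png")[180:285,160:280]
t=cv2.resize(t,None,fx=4.3,fy=4.3,interpolation=cv2.INTER_CUBIC)
s=cv2.resize(s,None,fx=5,fy=5,interpolation=cv2.INTER_CUBIC)
cv2.imwrite("pics/tc.png",t);cv2.imwrite("pics/sc.png",s)
E
```

```text
(no output)
```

View pics/tc.png

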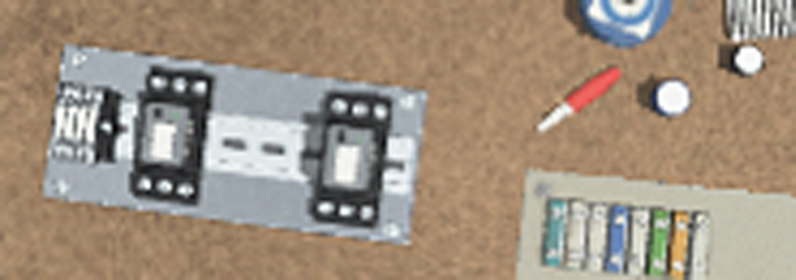

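View pics/sc.png

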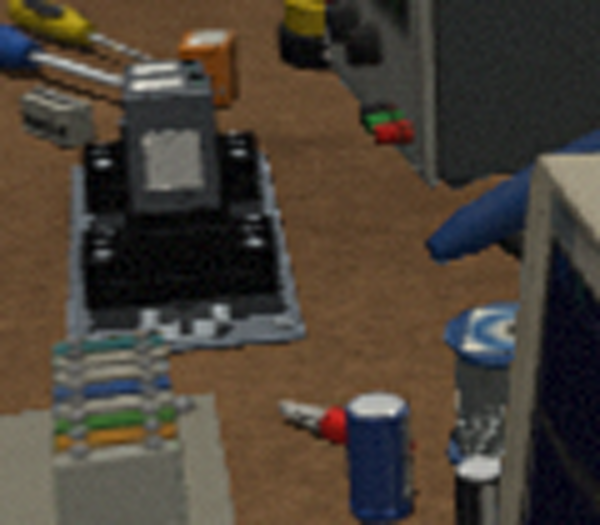

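```bash
cat > h.py <<'E'
import numpy as np,cv2
from cell import ctrl
def ray(n,uv):
    c=ctrl.calibration(n); p=cv2.undistortPoints(np.array([[uv]],float),c["mtx"],c["distortion"])[0,0]
    R=np.array(c["R"]); return -R.T@c["t"], R.T@np.array([p[0],p[1],1])
def at(n,uv,z):
    o,d=ray(n,uv); return o+d*(z-o[2])/d[2]
def proj(n,X):
    c=ctrl.calibration(n); return cv2.projectPoints(np.array([X],float),cv2.Rodrigues(np.array(c["R"]))[0],np.array(c["t"],float),c["mtx"],c["distortion"])[0].ravel()
T=lambda u,v:((u+.5)/4.3-.5+160,(v+.5)/4.3-.5+235)
S=lambda u,v:((u+.5)/5-.5+160,(v+.5)/5-.5+180)
E
python3 - <<'E'
from h import *
np.set_printoptions(precision=1,suppress=True)
P=np.array([at("top",T(*p),2) for p in [(65,45),(427,90),(410,243),(43,197)]])
print(P,P.mean(0)); d=P[0]-P[1]+P[3]-P[2]; yaw=np.arctan2(-d[0],d[1]); print("yaw",yaw)
for nm,q in dict(R=[(327,93),(392,98),(375,228),(312,222)],L=[(150,68),(213,74),(197,201),(133,196)]).items():
    Q=np.array([at("top",T(*p),37) for p in q]); print(nm,Q.mean(0),Q.tolist()); 
print("side top", at("side",S(168,77),103.5))
for nm,p in dict(R=(354,157),L=(174,138)).items():
    for z in(76,103.5): X=at("top",T(*p),z); print(nm,z,X,(proj("side",X)-[160,180])*5)
print("label right",S(1,1)); print("cap",at("top",T(672,97),41),"spool",at("top",T(626,5),56))
# edges for tall relay
for nm in "RL": pass
E
```

```text
[[510.8 468.1   2. ]
 [482.9 241.1   2. ]
 [388.2 251.6   2. ]
 [415.8 480.6   2. ]] [449.5 360.4   2. ]
yaw -0.12097386312362064
R [439.  286.1  37. ] [[479.6713127937379, 301.0917937251737, 37.0], [476.629347756872, 261.61863725934495, 37.0], [398.0878152926807, 271.811086302114, 37.0], [401.65783366876536, 309.9100788767021, 37.0]]
L [454.2 394.6  37. ] [[494.73096659239667, 409.26439736561855, 37.0], [491.1518540588912, 370.63479308624113, 37.0], [414.11211087047633, 379.7765709023529, 37.0], [416.93914620099343, 418.86353295540346, 37.0]]
side top [439.6 292.3 103.5]
R 76 [440.4 282.6  76. ] [176.4 144.8]
R 103.5 [440.  281.2 103.5] [171.3  82.7]
L 76 [451.4 389.1  76. ] [161.7  68.7]
L 103.5 [450.8 385.5 103.5] [157.2  13.2]
label right (159.8, 179.8)
cap [476.6  92.   41. ] spool [531.4 120.4  56. ]
```

```bash
python3 - <<'E'
import cv2
t=cv2.imread("pics/top0.png")[240:295,185:265]
t=cv2.resize(t,None,fx=10,fy=10,interpolation=cv2.INTER_CUBIC)
cv2.imwrite("pics/tc2.png",t)
E
```

```text
(no output)
```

View pics/tc2.png

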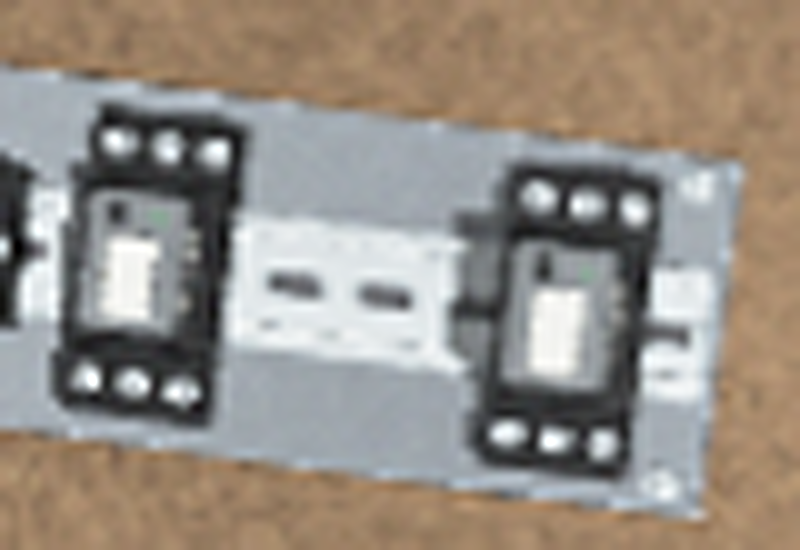

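The plate lies at yaw ≈ -0.121. The right-hand relay in the top view is the tall one, with its cover at about (241.5, 271.4). In the side view its top is at about (193.6, 195), which fits z = 103.5 and not the low height. That puts the target at about (439.6, 284.5).

Emit:
carry_out(
  deltas=[0,0,0,-0.04,-0.0294,0,-1,0,0,0,-0.04,-0.0294,0,-1,0,0,0,-0.04,-0.0294,0,-1,0,0,0,-0.04,-0.0294,0,-1,0,0,0,-0.04,-0.0294,0,-1,0,0,0,-0.04,-0.0294,0,-1,0,0,0,-0.04,-0.0294,0,-1,0,0,0,-0.04,-0.0294,0,-1,0,0,9.7,0,0,0,-1,0,0,9.7,0,0,0,-1,0,0,9.7,0,0,0,-1,0,0,9.7,0,0,0,-1],
)

```text
clock: 1.6
eef_pos: [439.4, 284.7, 231.0]
tool_rot: [-3.141, -0.0, 2.12]
force: [0.3, 0.9, -0.3]
width: 85.3
gripper_force: 0.0
```

Emit:
carry_out(
  deltas=[0,0,9.7,0,0,0,-1,0,0,9.7,0,0,0,-1,0,0,9.7,0,0,0,-1,0,0,9.6,0,0,0,-1,0,0,0,0,0,0,-1,0,0,0,0,0,0,-1],
)

```text
clock: 2.35
eef_pos: [439.5, 284.9, 231.1]
tool_rot: [-3.141, 0.0, 1.453]
force: [0.7, 0.0, -0.4]
width: 85.3
gripper_force: 0.0
```

Emit:
carry_out(
  deltas=[0,0,0,0,0,0.03,-1,0,0,0,0,0,0.03,-1,0,0,0,0,0,0.03,-1,0,0,0,0,0,0.025,-1,0,0,0,0,0,0.025,-1,0,0,0,0,0,0.025,-1,0,0,0,0,0,0,-1],
)

```text
clock: 3.22
eef_pos: [438.6, 284.2, 65.0]
tool_rot: [-3.139, 0.002, 1.451]
force: [-0.5, 0.5, 0.1]
width: 85.3
gripper_force: 0.0
```

```bash
python3 - <<'E'
from h import *
s=ctrl.get_image("side")[140:250,140:280,::-1]; t=ctrl.get_image("top")[235:300,200:290,::-1]
a=cv2.resize(s,(560,440),interpolation=cv2.INTER_CUBIC)
b=cv2.resize(t,(230,166),interpolation=cv2.INTER_CUBIC)
o=np.zeros((440,800,3),np.uint8);o[:,:560]=a;o[:166,560:790]=b
cv2.imwrite("pics/g1.png",o); print(ctrl.read_state()["eef_pos"],ctrl.read_state()["force"])
E
```

```text
[439.98426836 284.88075255  66.74083731] [ 0.676154   -0.14975613  0.8069611 ]
```

View pics/g1.png

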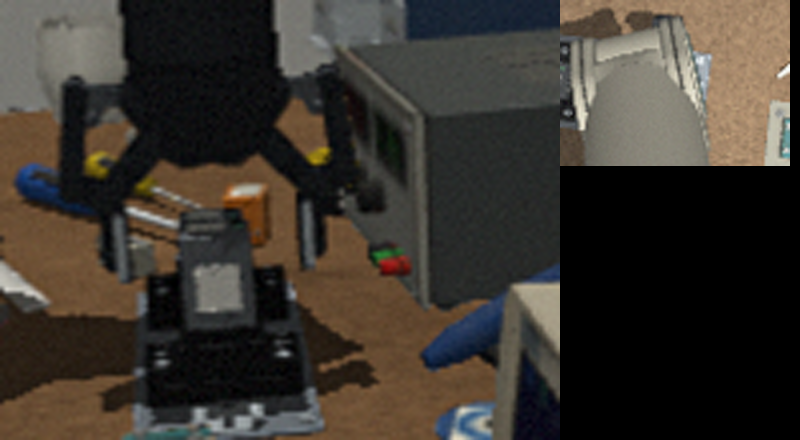

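The fingers straddle the relay: pads at crop (122,245) and (310,235), relay top at (213,235). Closing now.

Emit:
carry_out(
  deltas=[0,0,0,0,0,0,0,0,0,0,0,0,0,0.1,0,0,0,0,0,0,0.3,0,0,0,0,0,0,0.6,0,0,0,0,0,0,1,0,0,0,0,0,0,1,0,0,0,0,0,0,1,0,0,0,0,0,0,1],
)

```text
clock: 4.32
eef_pos: [438.8, 285.3, 67.1]
tool_rot: [-3.14, -0.001, 1.451]
force: [-3.8, 0.4, 7.3]
width: 35.3
gripper_force: 60.1
```

```bash
cat > plan.py <<'E'
import numpy as np
def rot(t): c,s=np.cos(t),np.sin(t); return np.array([[c,s],[-s,c]])   # (x,z), + = top to +x
def swing(p,t0,t1,piv,n):
    """TCP p=(x,z) rel. socket seat, lean t0->t1 about piv; prints n rows [wx,dy,dz]"""
    piv=np.array(piv,float); d=(t1-t0)/n
    for i in range(n):
        q=piv+rot(d)@(p-piv); w=q-p; t=t0+i*d
        print(f"  wx {np.degrees(d):.2f} dy {w@[np.cos(t),-np.sin(t)]/1e3:.5f} dz {w@[-np.sin(t),-np.cos(t)]/1e3:.5f}"); p=q
    return p
E
python3 - <<'E'
from plan import *
p=np.array([0,21.6]); t=0
for t1,pv,n in [(.15,(19,0),4),(-.15,(-12,-4.5),6),(.15,(12,-4.5),6),(-.15,(-12,-4.5),6),(.15,(12,-4.5),6)]:
    print(t,t1,pv); p=swing(p,t,t1,pv,n); t=t1; o=p+rot(t)@[0,-21.6]
    print("  tcp",p.round(1),"origin",o.round(1),"near/far",[(o+rot(t)@[s*12,0])[1].round(1) for s in(-1,1)])
E
```

```text
0 0.15 (19, 0)
  wx 2.15 dy 0.00082 dz -0.00070
  wx 2.15 dy 0.00082 dz -0.00070
  wx 2.15 dy 0.00082 dz -0.00070
  wx 2.15 dy 0.00082 dz -0.00070
  tcp [ 3.4 24.2] origin [0.2 2.8] near/far [np.float64(4.6), np.float64(1.0)]
0.15 -0.15 (-12, -4.5)
  wx -2.86 dy -0.00155 dz -0.00051
  wx -2.86 dy -0.00155 dz -0.00051
  wx -2.86 dy -0.00155 dz -0.00051
  wx -2.86 dy -0.00155 dz -0.00051
  wx -2.86 dy -0.00155 dz -0.00051
  wx -2.86 dy -0.00155 dz -0.00051
  tcp [-5.7 27.5] origin [-2.5  6.1] near/far [np.float64(4.3), np.float64(7.9)]
-0.15 0.15 (12, -4.5)
  wx 2.86 dy 0.00173 dz -0.00059
  wx 2.86 dy 0.00173 dz -0.00059
  wx 2.86 dy 0.00173 dz -0.00059
  wx 2.86 dy 0.00173 dz -0.00059
  wx 2.86 dy 0.00173 dz -0.00059
  wx 2.86 dy 0.00173 dz -0.00059
  tcp [ 4.5 31.3] origin [1.3 9.9] near/far [np.float64(11.7), np.float64(8.1)]
0.15 -0.15 (-12, -4.5)
  wx -2.86 dy -0.00191 dz -0.00050
  wx -2.86 dy -0.00191 dz -0.00050
  wx -2.86 dy -0.00191 dz -0.00050
  wx -2.86 dy -0.00191 dz -0.00050
  wx -2.86 dy -0.00191 dz -0.00050
  wx -2.86 dy -0.00191 dz -0.00050
  tcp [-6.8 34.6] origin [-3.6 13.2] near/far [np.float64(11.4), np.float64(15.0)]
-0.15 0.15 (12, -4.5)
  wx 2.86 dy 0.00209 dz -0.00059
  wx 2.86 dy 0.00209 dz -0.00059
  wx 2.86 dy 0.00209 dz -0.00059
  wx 2.86 dy 0.00209 dz -0.00059
  wx 2.86 dy 0.00209 dz -0.00059
  wx 2.86 dy 0.00209 dz -0.00059
  tcp [ 5.6 38.4] origin [ 2.4 17. ] near/far [np.float64(18.8), np.float64(15.2)]
```

Emit:
carry_out(
  deltas=[2.15,0,0,0,0.0008,-0.0007,1,2.15,0,0,0,0.0008,-0.0007,1,2.15,0,0,0,0.0008,-0.0007,1,2.15,0,0,0,0.0008,-0.0007,1,0,0,0,0,0,0,1],
)

```text
clock: 4.95
eef_pos: [442.3, 284.9, 69.3]
tool_rot: [-2.99, -0.001, 1.45]
force: [-2.8, 1.8, 4.2]
width: 35.6
gripper_force: 61.0
```

```bash
cat > chk.py <<'E'
from h import *
import sys
from scipy.spatial.transform import Rotation as Ro
s=ctrl.read_state(); R=Ro.from_euler("xyz",s["tool_rot"]).as_matrix(); ax=np.array([np.cos(.121),-np.sin(.121),0])
d=s["eef_pos"]-[438.8,285.3,0]
print("t %.2f lean %.3f side %.3f tcp x %.1f y %.1f z %.1f F"%(s["clock"],np.arcsin(-R[:,2]@ax),np.arcsin(-R[:,2]@[.121,.993,0]),d@ax,d@[.121,.993,0],d[2]-45.5),s["force"].round(1),s["torque"].round(2),"Fx %.1f"%(s["force"]@ax),"w %.1f g %.0f"%(s["width"],s["gripper_force"]))
if len(sys.argv)>1:
    im=ctrl.get_image("side")[150:250,150:260,::-1]; cv2.imwrite(f"pics/{sys.argv[1]}.png",cv2.resize(im,None,fx=5.5,fy=5.5,interpolation=cv2.INTER_CUBIC))
E
python3 chk.py l1
```

```text
t 4.95 lean 0.152 side -0.000 tcp x 3.5 y -0.0 z 23.8 F [-2.8  1.8  4.2] [0.11 0.35 0.  ] Fx -3.0 w 35.6 g 61
```

View pics/l1.png

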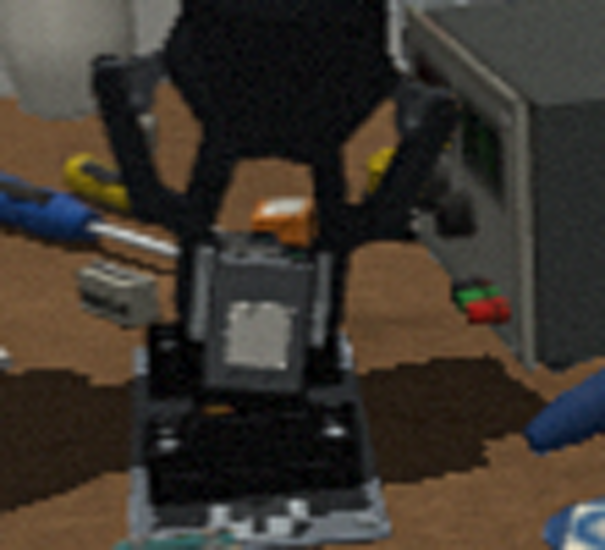

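The relay leans away with the near side lifted; the copper blades show at (215,408). Next, rock it back.

Emit:
carry_out(
  deltas=[-2.86,0,0,0,-0.00155,-0.0005,1,-2.86,0,0,0,-0.00155,-0.0005,1,-2.86,0,0,0,-0.00155,-0.0005,1],
)

```text
clock: 5.38
eef_pos: [438.1, 285.1, 70.5]
tool_rot: [3.14, 0.0, 1.451]
force: [1.0, 0.4, -8.4]
width: 35.3
gripper_force: 60.5
```

```bash
python3 chk.py
```

```text
t 5.38 lean -0.002 side 0.000 tcp x -0.6 y -0.2 z 25.0 F [ 1.   0.4 -8.4] [0.33 0.01 0.03] Fx 1.0 w 35.3 g 60
```

Emit:
carry_out(
  deltas=[-2.86,0,0,0,-0.00155,-0.0005,1,-2.86,0,0,0,-0.00155,-0.0005,1,-2.86,0,0,0,-0.00155,-0.0005,1,0,0,0,0,0,0,1],
)

```text
clock: 5.88
eef_pos: [433.8, 285.7, 71.8]
tool_rot: [2.991, 0.001, 1.452]
force: [2.6, -0.3, -9.0]
width: 35.0
gripper_force: 62.4
```

```bash
python3 chk.py l2
```

```text
t 5.88 lean -0.151 side 0.000 tcp x -5.0 y -0.2 z 26.3 F [ 2.6 -0.3 -9. ] [ 0.14 -0.24  0.  ] Fx 2.7 w 35.0 g 62
```

View pics/l2.png

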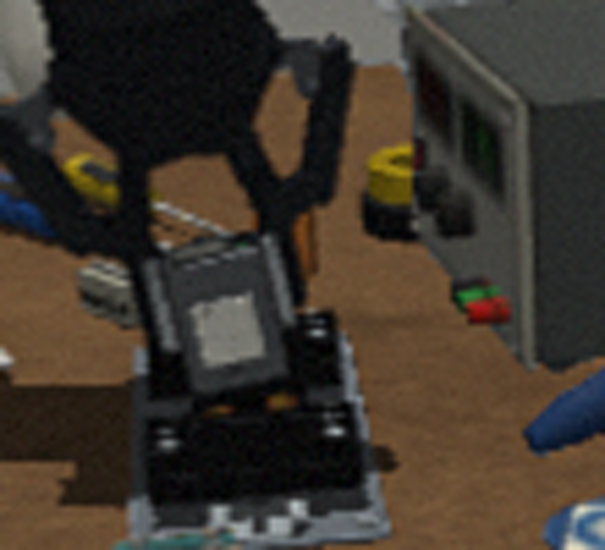

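Leaning back now, with both copper blade rows showing at (218,408) and (282,400). I'll continue alternating.

Emit:
carry_out(
  deltas=[2.86,0,0,0,0.0017,-0.0006,1,2.86,0,0,0,0.0017,-0.0006,1,2.86,0,0,0,0.0017,-0.0006,1],
)

```text
clock: 6.3
eef_pos: [438.6, 285.0, 73.9]
tool_rot: [-3.139, 0.0, 1.45]
force: [1.7, 1.4, -14.6]
width: 35.2
gripper_force: 62.2
```

Emit:
carry_out(
  deltas=[2.86,0,0,0,0.0017,-0.0006,1,2.86,0,0,0,0.0017,-0.0006,1,2.86,0,0,0,0.0017,-0.0006,1,0,0,0,0,0,0,1],
)

```text
clock: 6.8
eef_pos: [443.3, 284.3, 75.2]
tool_rot: [-2.989, 0.0, 1.449]
force: [-1.4, 2.0, -10.9]
width: 35.0
gripper_force: 63.1
```

```bash
python3 chk.py
```

```text
t 6.80 lean 0.152 side 0.000 tcp x 4.6 y -0.4 z 29.7 F [ -1.4   2.  -10.9] [ 0.43 -0.3  -0.1 ] Fx -1.6 w 35.0 g 63
```

Emit:
carry_out(
  deltas=[-2.86,0,0,0,-0.0019,-0.0005,1,-2.86,0,0,0,-0.0019,-0.0005,1,-2.86,0,0,0,-0.0019,-0.0005,1],
)

```text
clock: 7.18
eef_pos: [437.9, 285.0, 77.4]
tool_rot: [3.14, 0.0, 1.451]
force: [1.6, 2.5, -17.4]
width: 35.4
gripper_force: 62.3
```

Emit:
carry_out(
  deltas=[-2.86,0,0,0,-0.0019,-0.0005,1,-2.86,0,0,0,-0.0019,-0.0005,1,-2.86,0,0,0,-0.0019,-0.0005,1,0,0,0,0,0,0,1],
)

```text
clock: 7.68
eef_pos: [432.2, 285.8, 79.1]
tool_rot: [2.991, 0.001, 1.452]
force: [1.9, 0.5, -13.1]
width: 35.3
gripper_force: 63.7
```

```bash
python3 chk.py l3
```

```text
t 7.67 lean -0.151 side 0.000 tcp x -6.6 y -0.3 z 33.6 F [  1.9   0.5 -13.1] [ 0.34 -0.18  0.03] Fx 1.8 w 35.3 g 64
```

View pics/l3.png

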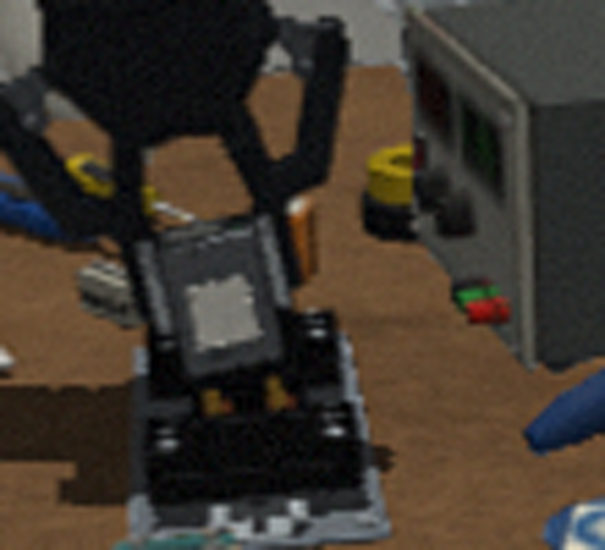

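Both blade rows are showing longer now, at (215,400) and (280,393), and the socket is seated. I'll continue with slightly less pull.

Emit:
carry_out(
  deltas=[2.86,0,0,0,0.002,-0.0005,1,2.86,0,0,0,0.002,-0.0005,1,2.86,0,0,0,0.0021,-0.0005,1],
)

```text
clock: 8.1
eef_pos: [438.0, 285.0, 81.3]
tool_rot: [-3.138, -0.0, 1.45]
force: [-0.2, 1.3, -15.0]
width: 35.1
gripper_force: 63.9
```

Emit:
carry_out(
  deltas=[2.86,0,0,0,0.0021,-0.0005,1,2.86,0,0,0,0.0021,-0.0005,1,2.86,0,0,0,0.0021,-0.0005,1,0,0,0,0,0,0,1],
)

```text
clock: 8.6
eef_pos: [445.8, 284.0, 82.9]
tool_rot: [-2.992, -0.001, 1.449]
force: [0.9, 0.8, -4.1]
width: 35.3
gripper_force: 65.3
```

```bash
python3 chk.py
```

```text
t 8.60 lean 0.149 side -0.001 tcp x 7.2 y -0.4 z 37.4 F [ 0.9  0.8 -4.1] [ 0.16 -0.41  0.  ] Fx 0.8 w 35.3 g 65
```

Emit:
carry_out(
  deltas=[-2.86,0,0,0,-0.0022,-0.0005,1,-2.86,0,0,0,-0.0022,-0.0005,1,-2.86,0,0,0,-0.0022,-0.0006,1,0,0,0,0,0,0,1],
)

```text
clock: 9.1
eef_pos: [437.5, 285.4, 85.7]
tool_rot: [3.141, -0.001, 1.452]
force: [-0.0, 0.0, -0.7]
width: 35.5
gripper_force: 65.6
```

```bash
python3 chk.py l4
```

```text
t 9.10 lean -0.000 side -0.001 tcp x -1.3 y -0.0 z 40.2 F [-0.   0.  -0.7] [-0.04  0.01 -0.05] Fx -0.0 w 35.5 g 66
```

View pics/l4.png

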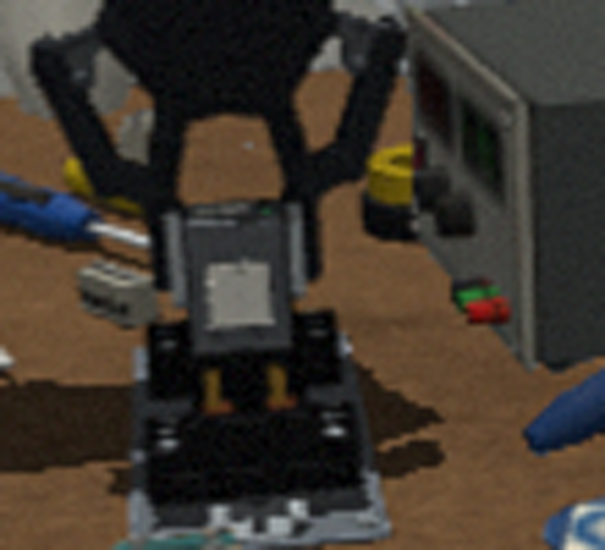

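The relay is upright with both rows nearly out and Fz ≈ -0.7 N, so it is free of the springs. I'll lift it gently clear, starting in small steps.

Emit:
carry_out(
  deltas=[0,0,0,0,0,-0.001,1,0,0,0,0,0,-0.001,1,0,0,0,0,0,-0.001,1,0,0,0,0,0,0,1],
)

```text
clock: 9.65
eef_pos: [438.7, 284.9, 87.8]
tool_rot: [-3.141, -0.0, 1.45]
force: [0.1, -0.2, -0.4]
width: 34.9
gripper_force: 65.6
```

Emit:
carry_out(
  deltas=[0,0,0,0,0,-0.004,1,0,0,0,0,0,-0.006,1,0,0,0,0,0,-0.006,1,0,0,0,0,0,-0.004,1,0,0,0,0,0,0,1,0,0,0,0,0,0,1,0,0,0,0,0,0,1,0,0,0,0,0,0,1],
)

```text
clock: 10.65
eef_pos: [438.4, 285.0, 107.6]
tool_rot: [-3.141, 0.0, 1.45]
force: [-0.1, 0.3, -0.4]
width: 35.1
gripper_force: 65.6
```

```bash
python3 chk.py l5
```

```text
t 10.65 lean 0.001 side 0.000 tcp x -0.3 y -0.4 z 62.1 F [-0.1  0.3 -0.4] [ 0.02 -0.02 -0.01] Fx -0.1 w 35.1 g 66
```

View pics/l5.png

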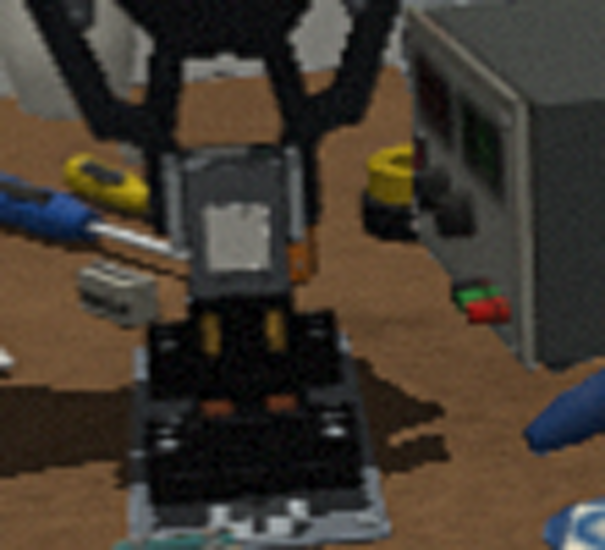

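The relay is upright, its blade tips at (212,352) and (278,350), clear of the slots at (218,408) and (282,403). It sits about 40 mm above the seat, and the socket is home. Handing in.

```bash
python3 -c "
from cell import ctrl
print(ctrl.finish_job())"
```

```text
the job is handed in; nothing more can be done
None
```

I rocked the tall relay free of its socket (away, then back, by turns) and handed the job in with it held upright and still about 40 mm above the seat; the socket looked home in the last picture, but no verdict came back.

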